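# Unlock the rail jig with the T-handle key and draw the rail out

## Robot

A 7-joint arm with a two-finger parallel gripper is mounted at the origin on the work surface. World frame = base frame: x ahead of the robot, y to its left, z up, the work surface at z = 0. Lengths are in m, angles in rad, forces in N, time in s.
With the tool pointing down it reaches from about 0.425 to 0.875 m from the base axis. Payload 8.4 kg.
Tool frame: the origin (TCP) lies midway between the tips of the shut fingers; the grasp point (between the pads) lies hold_point_z behind it (hold_point_z is the distance from the TCP to the grasp point, in m); z points along the fingers, y is the line along which they close (so a half turn about z gives the same grasp; the last joint's range is limited). The gripper opens to 87 mm and grips with 3 to 60 N. Pads are 19 mm wide; open, the fingers measure 117 mm over their backs; the gripper's body (75 mm by 190 mm) begins 51 mm behind the grasp point.
Start: joints at [1.109, 0.333, 0.04, 1.465, -0.013, 1.343, -0.059], TCP at [0.231, -0.608, 0.223] pointing down, gripper open.
Joint ranges: [-2.58, 2.58], [-0.38, 2.09], [-1.3, 1.39], [0.25, 2.4], [-1.5, 4.64], [0.08, 2.09], [-2.65, 2.65]. Speed limits (rad/s): [2.22, 2.22, 2.79, 2.79, 3.14, 3.14, 3.14].

## Interface

Orientations are given as a unit quaternion [w, x, y, z].
In Python, from station import sense, read_camera, job_done, hold_point_z gives the robot as it stands.
- The arm moves only by the tool send_rows, never from a script. Its argument "series" is a list of rows, each a list of 2 entries, a list of its own where there are three numbers: the shift along the tool's x, y, z in m, then the turn about the tool's z in degrees. A call has 1 to 8 rows; each row shifts and turns the commanded pose from where the row before left it, along the tool's axes as they then stand; what a row does not reach is not made up. A row lasts 1/12 s, in which the tool goes at most 41.7 mm and 7.16 degrees, less where a joint would pass 70% of its speed; a pose out of reach is approached as far as the arm can. A call with a gripper value outside its range is refused whole. "hand" is the opening in per cent of the stroke, from 0 (shut) to 100 (fully open), set as the call begins (left out, the last holds). The fingers move at their own pace and stop on an object; "squeeze" is the grip in N (left out, the last holds). Time passes only in rows, so rows that do not move let the fingers close. It gives the time, the measured TCP pose, the force, the opening and the grip force at its end, in the units of the state.
- sense(): the state, without advancing time (a new reading comes with each control period).
- read_camera(name): name is "side" or "top"; returns a dict with "image" (420x560x3 uint8, blue, green, red), "fovy" (degrees; the focal length in pixels is half the picture's height over the tangent of half this angle, whatever the lens; pixels are square), "cx", "cy" (the principal point, pixels), "D" ([k1, k2, p1, p2, k3] as OpenCV has them; the pictures are not rectified), "eye" and "orientation" of the camera in the world. Camera axes: x right, y down, z forward; pixel columns grow to the right and rows downward; lengths in m; the calibration is good to about 2 mm. A picture is of the moment at which its call begins. There is no depth.
- job_done(): hands the job in; it is judged then, once.
The state is a dict: "time": time; "joint_positions": joint angles; "qvel": joint speeds; "joint_efforts": joint torques, N m; "position": TCP position; "ee_rot": TCP orientation; "ft_force": force on the tool from outside, world axes, zero at the start; "moment": the same for the moment, N m; "finger_gap": finger opening in m; "grasp_force": force on a finger pad.
Only numpy, scipy, OpenCV 4.12 (cv2) and the standard library are available. Lean on these libraries where they do the work, as an engineer would, in place of code of your own. Each camera call takes 0.05 s, during which the arm holds its last target. There are 200 camera calls.

## Task

Take the blue T-handle key from its stand, put it down the orange well of the jig into the recessed lock and turn it counter-clockwise (seen from above) until the red clamp finger has swung fully clear of the aluminium rail; leave the key standing in the lock. Then raise the rail's free end over the orange lip, draw the rail out endwise and lay it flat on the bench. Move the clamp finger only with the key, never with the gripper, and leave the tools and parts lying around where they are.

Things in the scene. Friction and masses are not known exactly. Their poses are not given: they have to be found in the camera images.
- key: T-handle key, 124 mm tall, standing upright in the stand. Origin: middle of the tip's end face; z runs up the shaft to the handle. Handle: blue bar, 80 mm along the key's x, 16 mm wide along its y, 20 mm high, from 104 to 124 mm above the tip. Shaft 12 mm round (z 40 to 104 mm); lower end a 14 mm square, flats along x and y (z 5 to 41 mm), with a 10 mm square nose (z 0 to 5 mm). 0.14 kg.
- stand: Grey block 75 x 75 x 50 mm fixed on the bench, with one 17 mm square hole 42 mm deep in its top in which the key stands (tip 8 mm over the bench); the key must rise 42 mm to be free. Origin: centre of its underside.
- jig: Fixed jig on a dark steel base 150 (x) x 250 (y) x 12 mm; origin: centre of the base's underside, on the bench. A black bed 30 mm wide carries the rail along the line x = -20 mm, top at z = 30 mm. Grey guide walls edge the rail from y = -100 to 20 mm (tops z = 37 mm); from y = 20 to 102 mm both edges of the rail are open to fingers down to the base. The rail comes out towards +y.
- lip (a point): Middle of the top of the orange lip across the bed's +y end: 30 mm wide, 8 mm thick, 42 mm over the bench, 12 mm over the bed, its axes the jig's. The rail's end must rise over it. A like stop closes the bed's -y end.
- bridge (a point): Middle of the underside of the fixed grey bridge over the rail, 178 mm before the lip (towards the jig's -y), 25 mm along the rail, 45 mm over the bench, 7 mm over the rail: the rail cannot be lifted straight out.
- well (a point): Centre of the mouth of the orange well over the lock: 30 mm bore, 40 mm outside, 102 mm over the bench, held by a grey post at its jig +x side (no higher than the well). 50 mm from the rail's line.
- socket (a point): Centre of the mouth of the lock's square socket, down the well: 70 mm over the bench, 32 mm below the well's mouth. It turns with the lock; the socket's flats lie along its x and y, z is up, and the red clamp finger points along its -x. Brass socket 16 mm square (key fits in four ways), 45 degree lead-in of 4 mm; floor 20 mm below this point, where the tip of a seated key stands.
- lock (a joint): Turn of the lock and its clamp finger, rad: 0 finger straight across the rail, grows counter-clockwise seen from above, stop at 1.45 (finger swung towards the jig's -y, clear of the rail from about 1.2). Starts between 0 and 0.2. Stiff by friction of about 0.15 N m, stays where it is left; the key has about 0.15 rad of play in it to either side.
- clamp (a point): Free end of the red clamp finger, a bar 58 x 16 x 8 mm fixed to the lock, reaching 58 mm from the lock's axis along its own -x, 40 to 48 mm over the bench, 2 mm over the rail: while it lies across the rail the rail's end cannot be lifted over the lip. The gripper must not touch it.
- rail: Loose aluminium rail, flat bar 30 mm wide (x) x 200 mm long (y) x 8 mm thick, 0.13 kg (varies). Origin: centre of its underside; +y is the end at the lip, open to fingers. Starts lying in the jig, underside 30 mm over the bench.
- screwdriver: Screwdriver lying on the bench near the robot; a bystander.
- motor: Black drone motor, 68 mm across, 42 mm tall; a bystander. Origin: centre of its underside.
- motor2: A second, like motor; a bystander.
- driver: Red and black cordless driver lying at the back of the bench, 190 mm long; a bystander.
- meter: Yellow meter 75 x 120 x 28 mm; a bystander. Origin: centre of its underside.
- tape: Green ring of 90 mm, 25 mm high; a bystander. Origin: centre of its underside.
- wrench: Wrench lying on the bench beyond the jig; a bystander.
Not all that is in view belongs to the job. Leave any black or brown look-alike of the rail alone. What is meant by the key is not yellow, and is the larger of those in its own colour.

How it is judged:
On the way, in this order (a step that is already met when the one before it is completed fails the run):
1. the lock is turned open (past 1.2 rad) with the key's tip in its socket (value of joint lock above 1.2 rad and z of key in the frame of socket below -0.01 m and horizontal distance between key and socket below 0.008 m), for 0.2 s.
2. the rail is drawn out endwise, more than 80 mm along the jig's +y, within 30 mm of its line sideways (y of rail in the frame of jig above 0.08 m and x of rail in the frame of jig between -0.05 and 0.01 m).
At the end, for the whole second after the job is handed in: The rail lies at rest flat on the bench, either face up (underside within 5 mm of the bench, tilt under 0.05 rad); the lock is open past 1.2 rad; the key stands in the lock, its tip at least 10 mm below the socket's mouth and within 8 mm of its axis (all of step 1 and ((height (world z) of rail below 0.005 m and angle between rail's own z axis and vertical below 0.05 rad) or (height (world z) of rail below 0.013 m and angle between rail's own z axis and vertical above 3.09 rad)) and linear speed of rail below 0.02 m/s); the robot touches nothing.
It fails at once if the gripper or arm pushes the clamp finger (over 1 N) (contact force between any of the fingers, the arm and lock above 1 N).
It fails at once if a bystander is moved more than 30 mm (distance of any of screwdriver, motor, motor2, driver, meter, tape, wrench from where it was at the start of the episode above 0.03 m).
It also fails if it takes over 54 s, if anything falls off the work surface, if the arm or the gripper's body presses on something with over 40 N, if the wrist force passes 120 N, or if a joint passes its speed limit or range.

## Working session

There is one attempt and no reset: what is moved stays moved. The work goes in short steps, Python scripts to look and compute and a tool call to move; the robot and the scene stay as the last step left them, time stands still between calls to the robot, and variables do not carry over. Pictures are saved under pics/ and viewed, at most 10 in all, crops included, and the job is handed in when it is done.

Besides the shell and the picture viewer there is one more tool, called after ">>>" as name(argument=value, ...) on one line, values as JSON. send_rows: Moves the arm, as the interface text tells. Its arguments: {"type":"object","properties":{"series":{"type":"array","items":{"type":"array"}},"hand":{"type":"number"},"squeeze":{"type":"number"}},"required":["series"]}

```bash
mkdir -p pics
cat > h.py <<'E'
import numpy as np, cv2
from scipy.spatial.transform import Rotation as R
def K(c):
    f=210/np.tan(np.radians(c['fovy'])/2); return np.array([[f,0,c['cx']],[0,f,c['cy']],[0,0,1.]])
def rot(c):
    o=np.array(c['orientation'],float)
    return o if o.shape==(3,3) else R.from_quat(np.r_[o[1:],o[0]]).as_matrix()
def ray(c,uv):
    p=cv2.undistortPoints(np.array(uv,float).reshape(-1,1,2),K(c),np.array(c['D'],float)).reshape(-1,2)
    d=np.c_[p,np.ones(len(p))]@rot(c).T
    return np.array(c['eye']),d/np.linalg.norm(d,axis=1)[:,None]
def onz(c,uv,z):
    e,d=ray(c,uv); return e+d*((z-e[2])/d[:,2])[:,None]
def proj(c,P):
    M=rot(c).T; t=-M@np.array(c['eye'])
    return cv2.projectPoints(np.array(P,float).reshape(-1,1,3),cv2.Rodrigues(M)[0],t,K(c),np.array(c['D'],float))[0].reshape(-1,2)
E
python3 - <<'E'
from station import *
import cv2,pickle
print(sense(),hold_point_z)
for n in('top','side'):
    c=read_camera(n);cv2.imwrite(f'pics/{n}0.png',c['image']);pickle.dump(c,open(n+'.pkl','wb'))
    print({k:v for k,v in c.items() if k!='image'})
E
```

```text
{'time': 0.0, 'joint_positions': array([ 1.10881266,  0.33391579,  0.03986261,  1.46628041, -0.01339036,
        1.34330795, -0.05849231]), 'qvel': array([ 0.00106899,  0.00147499,  0.00057944, -0.00078278, -0.000144  ,
       -0.00021954, -0.00091191]), 'joint_efforts': array([-3.49129677e-04, -6.56360936e+01,  1.33510653e+00, -4.03791368e+01,
       -5.98151190e-02,  4.51120106e-02,  1.70729054e-04]), 'position': array([ 0.23047602, -0.6072556 ,  0.2216515 ]), 'ee_rot': array([-7.96702915e-04,  9.83592948e-01,  1.80400208e-01, -2.05847153e-04]), 'ft_force': array([-0.49448187, -0.67072164,  0.04188153]), 'moment': array([ 0.00131458,  0.02233877, -0.02601977]), 'grasp_force': 0.0, 'finger_gap': 0.08691704070674447} 0.0187
{'fovy': 50.33950925136494, 'cx': 281.003768578537, 'cy': 209.69578874106242, 'D': array([0.04628466, 0.        , 0.        , 0.        , 0.        ]), 'eye': array([ 0.24654816, -0.02449445,  1.21502547]), 'orientation': array([-0.07860373,  0.71329726, -0.69257771,  0.07324335])}
{'fovy': 55.02206176083235, 'cx': 283.45981933060557, 'cy': 211.18114042865236, 'D': array([-0.0273942,  0.       ,  0.       ,  0.       ,  0.       ]), 'eye': array([0.34187249, 0.73973035, 0.70470137]), 'orientation': array([ 0.04187949, -0.08347247,  0.90005943, -0.42564244])}
```

View pics/top0.png

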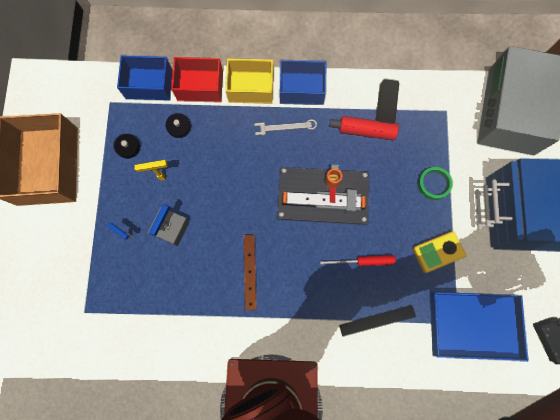

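View pics/side0.png

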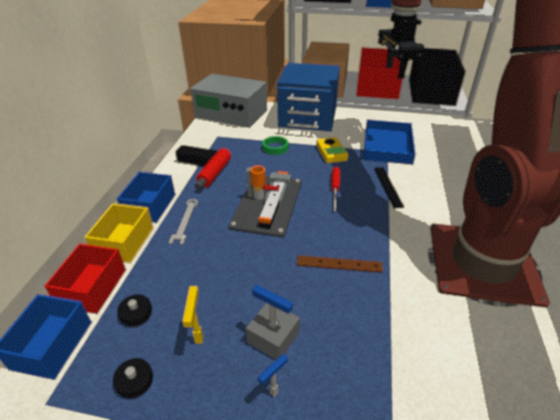

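Candidates for the key: blue bar on the grey stand at top (160,220), small blue T at top (118,230), yellow T at (152,168). The blue one on the stand is the larger blue one and stands in the grey block; I'll check it in a crop while measuring.

```bash
cat > meas.py <<'E'
from h import *; import pickle
T,S=[pickle.load(open(n+'.pkl','rb')) for n in('top','side')]
def blobs(c,name,lo,hi,box,z,amin=15):
    h=cv2.cvtColor(c['image'],cv2.COLOR_BGR2HSV); x0,y0,x1,y1=box
    m=np.zeros(h.shape[:2],np.uint8); m[y0:y1,x0:x1]=cv2.inRange(h,lo,hi)[y0:y1,x0:x1]
    for k in cv2.findContours(m,cv2.RETR_EXTERNAL,cv2.CHAIN_APPROX_NONE)[0]:
        if cv2.contourArea(k)<amin: continue
        r=cv2.minAreaRect(k); b=cv2.boxPoints(r)
        print(name,cv2.contourArea(k),np.round(r[0],1),'ctr',onz(c,[r[0]],z).round(4)); print(' px',b.round(1).tolist(),'\n w',onz(c,b,z).round(4)[:,:2].tolist())
if __name__=='__main__':
    B=((105,170,90),(120,255,255))
    blobs(T,'T blue',*B,(90,190,195,255),.132)
    blobs(S,'S blue',*B,(230,270,310,400),.132)
    O=((5,170,120),(16,255,255))
    blobs(T,'T orange',*O,(265,155,375,230),.102)
    blobs(T,'T red',(0,170,60),(4,255,255),(265,155,375,230),.048)
    blobs(S,'S orange',*O,(230,150,310,235),.102)
    blobs(S,'S red',(0,170,60),(4,255,255),(230,150,310,235),.048)
    blobs(T,'T rail',(0,0,180),(180,60,255),(270,160,372,226),.038)
    blobs(T,'T base',(0,0,0),(180,90,110),(270,160,372,226),.012,300)
    a=cv2.resize(T['image'][185:255,95:195],None,fx=4,fy=4,interpolation=cv2.INTER_CUBIC)
    b=cv2.resize(T['image'][155:235,270:375],None,fx=5,fy=5,interpolation=cv2.INTER_CUBIC)
    d=np.zeros((600,800,3),np.uint8); d[:b.shape[0]//1,:525]=b[:400]; 
    d=np.zeros((600,800,3),np.uint8); d[:280,:400]=a; s=cv2.resize(S['image'][270:400,220:320],(400,520)); d[:520,400:]=s; d[285:285+305,:400]=cv2.resize(b,(400,305)); cv2.imwrite('pics/crop1.png',d)
E
python3 meas.py
```

```text
T blue 95.0 [117.3 230.4] ctr [[0.4198 0.3858 0.132 ]]
 px [[106.5999984741211, 225.5], [109.5999984741211, 221.5], [128.0, 235.3000030517578], [125.0, 239.3000030517578]] 
 w [[0.4312, 0.413], [0.4413, 0.4069], [0.4084, 0.3586], [0.3984, 0.3648]]
T blue 158.0 [158.1 219.3] ctr [[0.4501 0.2893 0.132 ]]
 px [[148.1999969482422, 232.60000610351562], [162.8000030517578, 203.39999389648438], [168.0, 206.0], [153.39999389648438, 235.1999969482422]] 
 w [[0.4163, 0.3104], [0.4906, 0.2812], [0.4843, 0.2679], [0.4103, 0.2972]]
S blue 278.5 [272.3 368.3] ctr [[0.4208 0.4278 0.132 ]]
 px [[256.0, 378.0], [282.0, 352.0], [288.5, 358.5], [262.5, 384.5]] 
 w [[0.4414, 0.4477], [0.4114, 0.3981], [0.3993, 0.4072], [0.4296, 0.4557]]
S blue 339.0 [272.1 298.3] ctr [[0.4486 0.2973 0.132 ]]
 px [[250.1999969482422, 293.6000061035156], [255.1999969482422, 283.6000061035156], [294.0, 303.0], [289.0, 313.0]] 
 w [[0.4895, 0.2942], [0.4862, 0.2699], [0.4087, 0.3004], [0.4136, 0.3229]]
T orange 22.0 [363.  201.5] ctr [[ 0.5171 -0.221   0.102 ]]
 px [[362.0, 196.0], [364.0, 196.0], [364.0, 207.0], [362.0, 20
[... 1516 characters left out ...]
.5323 -0.2188  0.038 ]]
 px [[356.0, 197.0], [360.0, 197.0], [360.0, 206.0], [356.0, 206.0]] 
 w [[0.5447, -0.2135], [0.545, -0.2243], [0.52, -0.2241], [0.5197, -0.2134]]
T rail 505.0 [316.5 199. ] ctr [[ 0.5361 -0.1068  0.038 ]]
 px [[286.5, 202.5], [287.0, 192.10000610351562], [346.5, 195.39999389648438], [346.0, 205.8000030517578]] 
 w [[0.5239, -0.0258], [0.553, -0.0266], [0.5484, -0.188], [0.5194, -0.1864]]
T base 3064.0 [323.6 193.7] ctr [[ 0.5582 -0.1282  0.012 ]]
 px [[276.5, 219.10000610351562], [279.70001220703125, 163.10000610351562], [370.70001220703125, 168.3000030517578], [367.5, 224.3000030517578]] 
 w [[0.4827, 0.0001], [0.6437, -0.0037], [0.6354, -0.2592], [0.4755, -0.2486]]
```

View pics/crop1.png

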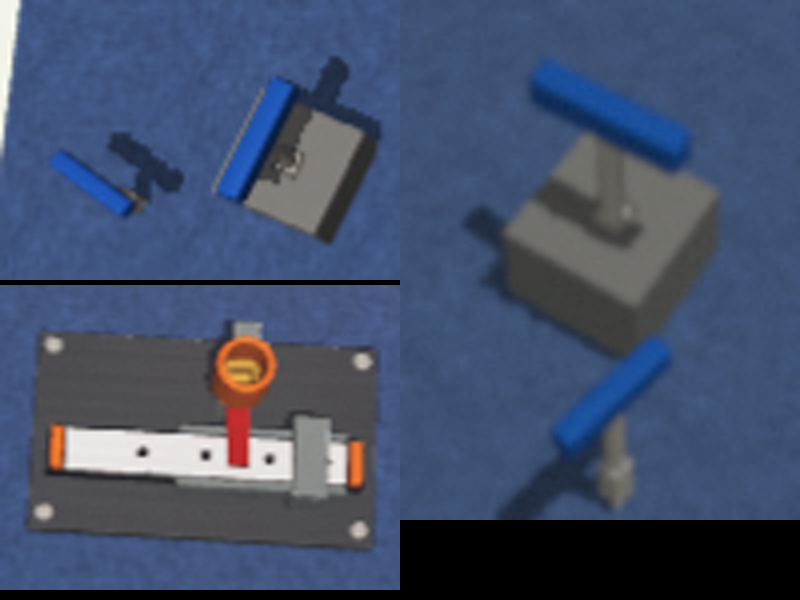

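The crop shows the large blue T standing in the grey stand (top (160,220), side (272,298)). The small blue T stands free beside it, so the one in the stand is the key. The jig has its lip on world +y, with four bright bolt heads at its corners. Next I'll refine the measurements.

```bash
cat > m2.py <<'E'
from meas import *
def tri(u,v):
    e1,d1=ray(T,[u]);e2,d2=ray(S,[v]);d1,d2=d1[0],d2[0]
    s=np.linalg.lstsq(np.c_[d1,-d2],e2-e1,rcond=None)[0]; a,b=e1+s[0]*d1,e2+s[1]*d2
    return ((a+b)/2).round(4),np.linalg.norm(a-b).round(4)
def mom(c,lo,hi,box):
    h=cv2.cvtColor(c['image'],cv2.COLOR_BGR2HSV);x0,y0,x1,y1=box
    M=cv2.moments(cv2.inRange(h,lo,hi)[y0:y1,x0:x1],True); return np.array([M['m10']/M['m00']+x0,M['m01']/M['m00']+y0])
B=((105,170,50),(122,255,255))
kt,ks=mom(T,*B,(140,198,175,240)),mom(S,*B,(245,278,300,318)); print('key',kt,ks,tri(kt,ks))
# bolts: bright small blobs at base corners, subpixel by weighted centroid
g=cv2.cvtColor(T['image'],cv2.COLOR_BGR2GRAY).astype(float); P=[]
for x,y in((284,171),(365,174),(281,215),(364,219)):
    w=g[y-5:y+6,x-5:x+6]; Y,X=np.mgrid[y-5:y+6,x-5:x+6]; w=np.clip(w-130,0,None); P.append([(w*X).sum()/w.sum(),(w*Y).sum()/w.sum()])
W=onz(T,P,.013); print('bolts',np.round(P,1).tolist(),W[:,:2].round(4).tolist(),'c',W.mean(0).round(4))
d=(W[0]-W[1]+W[2]-W[3]); yaw=np.arctan2(-d[0],d[1]); print('yaw',yaw)
c=W.mean(0);ex=np.array([np.cos(yaw),np.sin(yaw)]);ey=np.array([-ex[1],ex[0]])
for n,p in(('well(-20..)',(.03,-.018)),('lip',(-.02,.106)),):print(n,c[:2]+p[0]*ex+p[1]*ey)
lt=mom(T,(5,170,120),(16,255,255),(278,186,290,206)); L=onz(T,[lt],.042)[0,:2]; print('lip meas',L,'in jig',(L-c[:2])@ex,(L-c[:2])@ey)
# red finger line in top, row means
h=cv2.cvtColor(T['image'],cv2.COLOR_BGR2HSV); m=cv2.inRange(h,(0,150,60),(4,255,255))
r=np.array([[np.average(np.arange(322,345),weights=T['image'][y,322:345,2]*(m[y,322:345]>0)+1e-9),y] for y in range(189,200)])
F=onz(T,r,.048); q=np.polyfit(F[:,0],F[:,1],1); print('finger dy/dx',q[0],'lock',yaw and np.arctan(q[0])-yaw,'y at axis',np.polyval(q,c[0]+.03))
# well mouth: orange extents in top
O=cv2.resize(cv2.inRange(h,(3,150,100),(18,255,255)),None,fx=1,fy=1)
ys,xs=np.nonzero(O[160:190,320:348]); print('well px',xs.min()+320,xs.max()+320,ys.min()+160)
for z in(.102,):print(onz(T,[[xs.max()+320.5,177],[334,ys.min()+159.5],[xs.min()+319.5,177]],z).round(4))
w0=c[:2]+.03*ex
for yy in(-.012,-.018,-.024):
  w=w0+yy*ey; a=np.linspace(0,6.28,60); C=np.c_[w[0]+.02*np.cos(a),w[1]+.02*np.sin(a),0*a+.102]
  for n,cam in(('T',T),('S',S)): p=proj(cam,C); print(yy,w.round(4),n,p.min(0).round(1),p.max(0).round(1))
hs=cv2.cvtColor(S['image'],cv2.COLOR_BGR2HSV);ys,xs=np.nonzero(cv2.inRange(hs,(3,150,80),(18,255,255))[155:195,240:275]);print('S well px',xs.min()+240,xs.max()+240,ys.min()+155)
E
python3 m2.py
```

```text
key [159.20081967 219.35655738] [272.03921569 298.1372549 ] (array([0.4513, 0.2893, 0.1223]), np.float64(0.0012))
bolts [[283.6, 170.1], [364.6, 174.6], [281.0, 214.0], [363.8, 218.9]] [[0.623, -0.0153], [0.6163, -0.2419], [0.4969, -0.0118], [0.49, -0.2384]] c [ 0.5565 -0.1268  0.013 ]
yaw -0.03005096901804248
well(-20..) [ 0.58599129 -0.14573388]
lip [ 0.53973962 -0.02028754]
lip meas [ 0.53850004 -0.01984029] in jig -0.02125246295833413 0.10640980805976195
finger dy/dx -0.01745820145734612 lock 0.012594540924486676 y at axis -0.14843813646327855
well px 326 342 169
[[ 0.5808 -0.1687  0.102 ]
 [ 0.6031 -0.1467  0.102 ]
 [ 0.5796 -0.1248  0.102 ]]
-0.012 [ 0.5862 -0.1397] T [323.6 167.3] [339.  182.1]
-0.012 [ 0.5862 -0.1397] S [248.6 166.1] [263.4 174.3]
-0.018 [ 0.586  -0.1457] T [325.9 167.4] [341.3 182.3]
-0.018 [ 0.586  -0.1457] S [249.2 164.9] [264.  173.1]
-0.024 [ 0.5858 -0.1517] T [328.2 167.6] [343.7 182.4]
-0.024 [ 0.5858 -0.1517] S [249.8 163.8] [264.6 171.9]
S well px 251 265 166
```

```bash
cat > plan.py <<'E'
import sys,numpy as np
from station import sense
def yaw(q): return np.degrees(2*np.arctan2(q[2],q[1]))
def rows(p,y,t,yt,n):
    # tool down: tool x at yaw, tool y at yaw-90, tool z down; turn +z lowers yaw
    dy=((yt-y+180)%360-180) if abs(yt-y)>180 else yt-y
    d=(np.array(t)-p)/n; out=[]
    for i in range(n):
        a=np.radians(y+dy*i/n); out.append([[round(float(v),4) for v in (d[0]*np.cos(a)+d[1]*np.sin(a),d[0]*np.sin(a)-d[1]*np.cos(a),-d[2])],round(float(-dy/n),2)])
    return out
def go(*legs):
    s=sense();p=np.array(s['position']);y=yaw(s['ee_rot']);print('t',s['time'],p.round(4),'yaw',round(y,2),'F',s['ft_force'].round(1),'gap',round(s['finger_gap'],4),'q',s['joint_positions'].round(2))
    for t,yt,n in legs:
        r=rows(p,y,t,yt,n);p,y=np.array(t),yt
        for k in range(0,n,8):print(str(r[k:k+8]).replace(' ',''))
E
python3 -c "
from plan import *
go(((.60,-.15,.26),90,16),((.4513,.2893,.22),158.5,16),((.4513,.2893,.1033),158.5,6))"
```

```text
t 0.1 [ 0.2305 -0.6073  0.2218] yaw 20.79 F [-0.6  0.5  0.4] gap 0.0873 q [ 1.11  0.33  0.04  1.47 -0.01  1.34 -0.06]
[[[0.0317,-0.0185,-0.0024],-4.33],[[0.033,-0.0161,-0.0024],-4.33],[[0.0342,-0.0135,-0.0024],-4.33],[[0.0351,-0.0109,-0.0024],-4.33],[[0.0358,-0.0082,-0.0024],-4.33],[[0.0363,-0.0055,-0.0024],-4.33],[[0.0366,-0.0028,-0.0024],-4.33],[[0.0367,0.0,-0.0024],-4.33]]
[[[0.0366,0.0028,-0.0024],-4.33],[[0.0363,0.0055,-0.0024],-4.33],[[0.0358,0.0083,-0.0024],-4.33],[[0.0351,0.0109,-0.0024],-4.33],[[0.0342,0.0135,-0.0024],-4.33],[[0.033,0.0161,-0.0024],-4.33],[[0.0317,0.0185,-0.0024],-4.33],[[0.0302,0.0209,-0.0024],-4.33]]
[[[0.0275,-0.0093,0.0025],-4.28],[[0.0281,-0.0072,0.0025],-4.28],[[0.0285,-0.0051,0.0025],-4.28],[[0.0288,-0.003,0.0025],-4.28],[[0.029,-0.0008,0.0025],-4.28],[[0.029,0.0014,0.0025],-4.28],[[0.0288,0.0035,0.0025],-4.28],[[0.0284,0.0057,0.0025],-4.28]]
[[[0.0279,0.0078,0.0025],-4.28],[[0.0273,0.0098,0.0025],-4.28],[[0.0265,0.0118,0.0025],-4.28],[[0.0255,0.0138,0.0025],-4.28],[[0.0244,0.0156,0.0025],-4.28],[[0.0232,0.0174,0.0025],-4.28],[[0.0218,0.0191,0.0025],-4.28],[[0.0203,0.0207,0.0025],-4.28]]
[[[0.0,0.0,0.0194],-0.0],[[0.0,0.0,0.0194],-0.0],[[0.0,0.0,0.0194],-0.0],[[0.0,0.0,0.0194],-0.0],[[0.0,0.0,0.0194],-0.0],[[0.0,0.0,0.0194],-0.0]]
```

>>> send_rows(series=[[[0.032, -0.0185, -0.0025], -4.3], [[0.033, -0.016, -0.0025], -4.3], [[0.034, -0.0135, -0.0025], -4.3], [[0.035, -0.011, -0.0025], -4.3], [[0.036, -0.008, -0.0025], -4.3], [[0.036, -0.0055, -0.0025], -4.3], [[0.0365, -0.003, -0.0025], -4.3], [[0.0365, 0, -0.0025], -4.3]], hand=100)

```text
time: 0.77
position: [0.4161, -0.3782, 0.2425]
ee_rot: [-0.0, 0.885, 0.465, -0.0]
ft_force: [0.7, -0.3, -0.0]
finger_gap: 0.087
grasp_force: 0.0
```

>>> send_rows(series=[[[0.0365, 0.003, -0.0025], -4.3], [[0.0365, 0.0055, -0.0025], -4.3], [[0.036, 0.008, -0.0025], -4.3], [[0.035, 0.011, -0.0025], -4.3], [[0.034, 0.0135, -0.0025], -4.3], [[0.033, 0.016, -0.0025], -4.3], [[0.032, 0.0185, -0.0025], -4.3], [[0.03, 0.021, -0.0025], -4.3]])

```text
time: 1.43
position: [0.6021, -0.1506, 0.2625]
ee_rot: [-0.0, 0.708, 0.706, -0.0]
ft_force: [0.6, -0.1, 0.2]
finger_gap: 0.0864
grasp_force: 0.0
```

>>> send_rows(series=[[[0.0275, -0.0095, 0.0025], -4.3], [[0.028, -0.007, 0.0025], -4.3], [[0.0285, -0.005, 0.0025], -4.3], [[0.029, -0.003, 0.0025], -4.3], [[0.029, -0.001, 0.0025], -4.3], [[0.029, 0.0015, 0.0025], -4.3], [[0.029, 0.0035, 0.0025], -4.3], [[0.0285, 0.0055, 0.0025], -4.3]])

```text
time: 2.1
position: [0.5272, 0.0694, 0.2422]
ee_rot: [-0.0, 0.468, 0.884, -0.0]
ft_force: [0.2, -0.0, 0.0]
finger_gap: 0.0868
grasp_force: 0.0
```

>>> send_rows(series=[[[0.028, 0.008, 0.0025], -4.3], [[0.0275, 0.01, 0.0025], -4.3], [[0.0265, 0.012, 0.0025], -4.3], [[0.0255, 0.014, 0.0025], -4.3], [[0.0245, 0.0155, 0.0025], -4.3], [[0.023, 0.0175, 0.0025], -4.3], [[0.022, 0.019, 0.0025], -4.3], [[0.02, 0.0205, 0.0025], -4.3]])

```text
time: 2.77
position: [0.454, 0.2896, 0.2223]
ee_rot: [-0.0, 0.186, 0.983, -0.0]
ft_force: [0.5, -0.1, 0.0]
finger_gap: 0.0872
grasp_force: 0.0
```

```bash
python3 -c "
from plan import *
go(((.4513,.2893,.22),158.5,3),((.4513,.2893,.1033),158.5,6))"
```

```text
t 2.7667 [0.454  0.2896 0.2223] yaw 158.59 F [ 0.5 -0.1  0. ] gap 0.0872 q [ 0.12  0.2  -0.87  1.7   0.15  1.31  0.42]
[[[0.0008,-0.0004,0.0008],0.03],[[0.0008,-0.0004,0.0008],0.03],[[0.0008,-0.0004,0.0008],0.03]]
[[[0.0,0.0,0.0194],-0.0],[[0.0,0.0,0.0194],-0.0],[[0.0,0.0,0.0194],-0.0],[[0.0,0.0,0.0194],-0.0],[[0.0,0.0,0.0194],-0.0],[[0.0,0.0,0.0194],-0.0]]
```

>>> send_rows(series=[[[0.0024, -0.001, 0.02], 0.1], [[0, 0, 0.025], 0], [[0, 0, 0.025], 0], [[0, 0, 0.025], 0], [[0, 0, 0.015], 0], [[0, 0, 0.009], 0], [[0, 0, 0], 0]])

```text
time: 3.35
position: [0.4511, 0.2877, 0.1017]
ee_rot: [-0.001, 0.188, 0.982, -0.001]
ft_force: [-0.7, -0.0, 0.6]
finger_gap: 0.0869
grasp_force: 0.0
```

>>> send_rows(series=[[[0, 0, 0], 0], [[0, 0, 0], 0], [[0, 0, 0], 0], [[0, 0, 0], 0], [[0, 0, 0], 0], [[0, 0, 0], 0]], hand=0, squeeze=40)

```text
time: 3.85
position: [0.4524, 0.2886, 0.104]
ee_rot: [0.0, 0.188, 0.982, 0.0]
ft_force: [-0.5, 0.3, -0.0]
finger_gap: 0.0545
grasp_force: 0.0
```

>>> send_rows(series=[[[0, 0, 0], 0], [[0, 0, 0], 0], [[0, 0, 0], 0], [[0, 0, 0], 0], [[0, 0, 0], 0], [[0, 0, 0], 0], [[0, 0, 0], 0], [[0, 0, 0], 0]])

```text
time: 4.52
position: [0.4522, 0.2886, 0.1036]
ee_rot: [0.0, 0.188, 0.982, 0.0]
ft_force: [0.1, 1.3, -1.6]
finger_gap: 0.0159
grasp_force: 40.0
```

>>> send_rows(series=[[[0, 0, 0], 0], [[0, 0, 0], 0], [[0, 0, 0], 0]])

```text
time: 4.77
position: [0.4522, 0.2886, 0.1036]
ee_rot: [-0.0, 0.188, 0.982, 0.0]
ft_force: [-0.3, 0.2, -0.7]
finger_gap: 0.0158
grasp_force: 40.0
```

>>> send_rows(series=[[[0, 0, -0.01], 0], [[0, 0, -0.015], 0], [[0, 0, -0.02], 0], [[0, 0, -0.025], 0], [[0, 0, -0.03], 0], [[0, 0, -0.03], 0], [[0, 0, -0.03], 0], [[0, 0, 0], 0]])

```text
time: 5.43
position: [0.4536, 0.2902, 0.27]
ee_rot: [0.003, 0.188, 0.982, 0.002]
ft_force: [1.2, 0.5, -2.1]
finger_gap: 0.0156
grasp_force: 39.9
```

```bash
python3 -c "
from plan import *
go(((.59,.07,.264),124,8),((.583,-.1465,.264),89,8))"
```

```text
t 5.4333 [0.4536 0.2902 0.27  ] yaw 158.31 F [ 1.2  0.5 -2.1] gap 0.0156 q [ 0.14  0.16 -0.87  1.64  0.13  1.4   0.44]
[[[-0.026,-0.0193,0.0007],4.29],[[-0.0274,-0.0173,0.0007],4.29],[[-0.0286,-0.0152,0.0007],4.29],[[-0.0297,-0.013,0.0007],4.29],[[-0.0305,-0.0107,0.0007],4.29],[[-0.0313,-0.0084,0.0007],4.29],[[-0.0318,-0.0061,0.0007],4.29],[[-0.0322,-0.0037,0.0007],4.29]]
[[[-0.0219,-0.0159,-0.0],4.38],[[-0.0231,-0.0141,-0.0],4.38],[[-0.0241,-0.0123,-0.0],4.38],[[-0.025,-0.0105,-0.0],4.38],[[-0.0257,-0.0085,-0.0],4.38],[[-0.0263,-0.0065,-0.0],4.38],[[-0.0267,-0.0045,-0.0],4.38],[[-0.027,-0.0025,-0.0],4.38]]
```

>>> send_rows(series=[[[-0.026, -0.0195, 0], 4.3], [[-0.0275, -0.0175, 0], 4.3], [[-0.0285, -0.015, 0], 4.3], [[-0.0295, -0.013, 0], 4.3], [[-0.0305, -0.0105, 0], 4.3], [[-0.0315, -0.0085, 0], 4.3], [[-0.032, -0.006, 0], 4.3], [[-0.032, -0.0035, 0], 4.3]])

```text
time: 6.1
position: [0.5889, 0.0664, 0.2637]
ee_rot: [-0.0, 0.472, 0.882, -0.0]
ft_force: [1.1, 0.7, -0.7]
finger_gap: 0.0159
grasp_force: 39.9
```

>>> send_rows(series=[[[-0.022, -0.016, 0], 4.4], [[-0.023, -0.014, 0], 4.4], [[-0.024, -0.0125, 0], 4.4], [[-0.025, -0.0105, 0], 4.4], [[-0.0255, -0.0085, 0], 4.4], [[-0.0265, -0.0065, 0], 4.4], [[-0.0265, -0.0045, 0], 4.4], [[-0.027, -0.0025, 0], 4.4]])

```text
time: 6.77
position: [0.58, -0.1494, 0.2637]
ee_rot: [-0.0, 0.716, 0.698, -0.0]
ft_force: [0.0, -0.2, -1.6]
finger_gap: 0.0158
grasp_force: 39.9
```

>>> send_rows(series=[[[0, 0, 0], 0], [[0, 0, 0], 0], [[0, 0, 0], 0]])

```text
time: 7.02
position: [0.5805, -0.1475, 0.2636]
ee_rot: [-0.0, 0.715, 0.699, 0.0]
ft_force: [-0.1, 1.4, -1.6]
finger_gap: 0.0158
grasp_force: 39.9
```

```bash
python3 -c "
from plan import *
go(((.5835,-.1465,.264),89,2))
from station import read_camera
import pickle,cv2,numpy as np
from h import proj
c=read_camera('side');t=read_camera('top');pickle.dump((t,c),open('k1.pkl','wb'))
cv2.imwrite('pics/k1.png',cv2.resize(c['image'][60:230,180:340],None,fx=3.5,fy=3.5))
p=sense()['position']
print(proj(c,[[p[0],p[1],z] for z in(.3,.29,.272,.168)])-[180,60])
"
```

```text
t 7.0167 [ 0.5805 -0.1475  0.2636] yaw 88.75 F [-0.1  1.4 -1.6] gap 0.0158 q [ 0.55  0.25 -0.45  1.51  0.11  1.41  0.07]
[[[0.0005,0.0015,-0.0002],-0.13],[[0.0005,0.0015,-0.0002],-0.13]]
[[75.06133658 39.67911904]
 [75.26057669 43.59518477]
 [75.61323199 50.52083641]
 [77.51069834 87.65908661]]
```

View pics/k1.png

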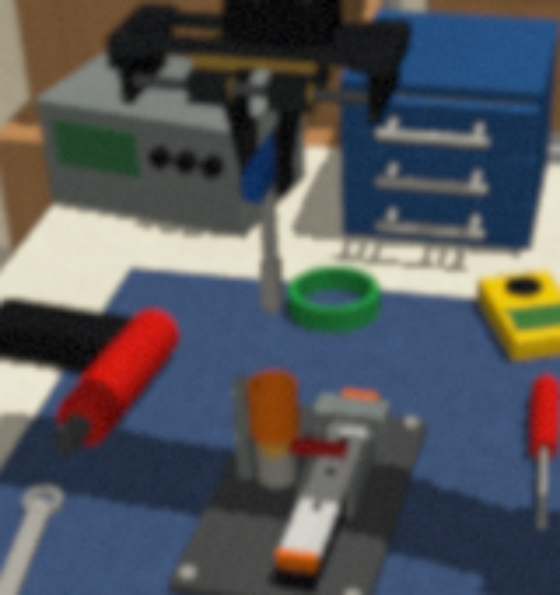

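The key hangs vertical. Its tip is at crop (271,310), on the predicted tool line (271,307), and the well mouth is at (274,385). I'll shift about 2.5 mm and lower it.

>>> send_rows(series=[[[0.001, 0.0025, 0.01], 0], [[0, 0, 0.02], 0], [[0, 0, 0.02], 0], [[0, 0, 0.015], 0], [[0, 0, 0.01], 0], [[0, 0, 0], 0]])

```text
time: 7.62
position: [0.5819, -0.1463, 0.1857]
ee_rot: [-0.002, 0.715, 0.699, -0.001]
ft_force: [0.2, -0.7, -1.0]
finger_gap: 0.0155
grasp_force: 39.9
```

>>> send_rows(series=[[[0, 0, 0.006], 0], [[0, 0, 0.006], 0], [[0, 0, 0.006], 0], [[0, 0, 0], 0]])

```text
time: 7.95
position: [0.5828, -0.1472, 0.1696]
ee_rot: [-0.0, 0.715, 0.699, -0.0]
ft_force: [-1.0, -1.1, -2.0]
finger_gap: 0.0155
grasp_force: 39.9
```

>>> send_rows(series=[[[0, 0, 0.004], 0], [[0, 0, 0.003], 0], [[0, 0, 0.002], 0], [[0, 0, 0], 0]])

```text
time: 8.28
position: [0.5829, -0.1473, 0.1611]
ee_rot: [-0.0, 0.715, 0.699, -0.0]
ft_force: [-0.1, -0.0, -1.3]
finger_gap: 0.0156
grasp_force: 39.9
```

>>> send_rows(series=[[[0, 0, 0.003], 0], [[0, 0, 0.002], 0], [[0, 0, 0], 0]])

```text
time: 8.53
position: [0.583, -0.1472, 0.1561]
ee_rot: [-0.0, 0.715, 0.699, -0.0]
ft_force: [0.6, 0.1, -1.1]
finger_gap: 0.0157
grasp_force: 40.0
```

>>> send_rows(series=[[[0, 0, 0.002], 0], [[0, 0, 0.002], 0], [[0, 0, 0], 0]])

```text
time: 8.78
position: [0.5831, -0.1473, 0.1522]
ee_rot: [-0.0, 0.715, 0.699, -0.0]
ft_force: [-0.5, 0.1, -1.8]
finger_gap: 0.0156
grasp_force: 40.0
```

>>> send_rows(series=[[[0, 0, 0.003], 0], [[0, 0, 0.002], 0], [[0, 0, 0.001], 0], [[0, 0, 0], 0]])

```text
time: 9.12
position: [0.5831, -0.1472, 0.1463]
ee_rot: [-0.0, 0.715, 0.699, 0.0]
ft_force: [0.8, -0.2, -2.2]
finger_gap: 0.0156
grasp_force: 40.0
```

>>> send_rows(series=[[[0, 0, 0], -4], [[0, 0, 0], -4], [[0, 0, 0], -4], [[0, 0, 0], -4], [[0, 0, 0], -4], [[0, 0, 0], 0]])

```text
time: 9.62
position: [0.5836, -0.1477, 0.1467]
ee_rot: [0.001, 0.582, 0.813, 0.0]
ft_force: [2.5, -1.7, -2.1]
finger_gap: 0.0153
grasp_force: 40.1
```

>>> send_rows(series=[[[0, 0, 0], -5], [[0, 0, 0], -5], [[0, 0, 0], -5], [[0, 0, 0], -5], [[0, 0, 0], -5], [[0, 0, 0], -5], [[0, 0, 0], -5], [[0, 0, 0], 0]])

```text
time: 10.28
position: [0.5838, -0.1476, 0.1468]
ee_rot: [0.001, 0.311, 0.95, 0.0]
ft_force: [4.4, -1.2, -2.5]
finger_gap: 0.0156
grasp_force: 40.0
```

>>> send_rows(series=[[[0, 0, 0], -5], [[0, 0, 0], -5], [[0, 0, 0], -5], [[0, 0, 0], -5], [[0, 0, 0], -5], [[0, 0, 0], -5], [[0, 0, 0], -4], [[0, 0, 0], 0]])

```text
time: 10.95
position: [0.5839, -0.1475, 0.1468]
ee_rot: [0.001, 0.021, 1.0, 0.0]
ft_force: [5.6, -0.4, -3.0]
finger_gap: 0.0154
grasp_force: 39.9
```

```bash
python3 -c "
from plan import *
go();print(sense()['moment'])
from station import read_camera
import cv2
c=read_camera('side');cv2.imwrite('pics/k2.png',cv2.resize(c['image'][100:230,180:340],None,fx=4.5,fy=4.5))
"
```

```text
t 10.95 [ 0.5839 -0.1475  0.1468] yaw 177.63 F [ 5.6 -0.4 -3. ] gap 0.0154 q [ 0.73  0.37 -0.69  1.65  0.24  1.21  1.52]
[-0.13097979 -1.48011065 -0.14195519]
```

View pics/k2.png

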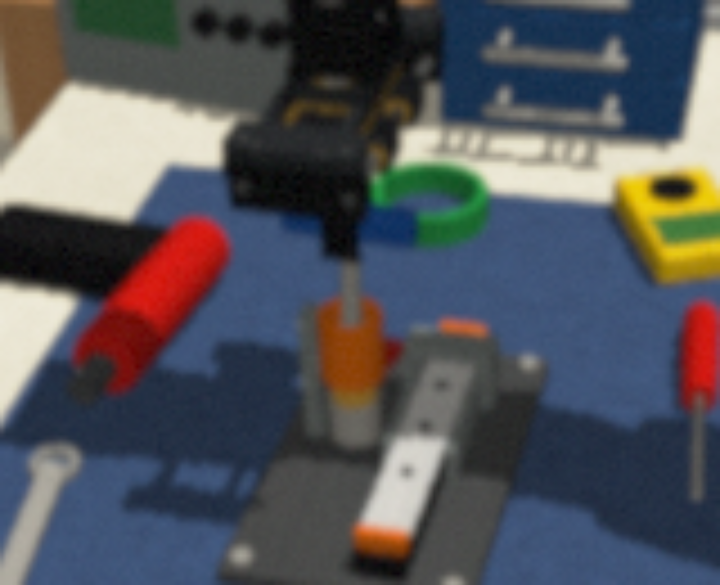

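The finger now lies beside the well towards -y (red at crop (395,345)) and the rail is uncovered. The yaw and moment of 0.14 N m put the lock at about 1.4 rad. Releasing the key.

>>> send_rows(series=[[[0, 0, 0], 0], [[0, 0, 0], 0], [[0, 0, 0], 0], [[0, 0, 0], 0], [[0, 0, 0], 0], [[0, 0, 0], 0]], hand=75)

```text
time: 11.5
position: [0.583, -0.1472, 0.1466]
ee_rot: [-0.0, 0.02, 1.0, 0.0]
ft_force: [0.0, 0.8, 0.3]
finger_gap: 0.0479
grasp_force: 0.0
```

>>> send_rows(series=[[[0, 0, -0.01], 0], [[0, 0, -0.015], 0], [[0, 0, -0.02], 0], [[0, 0, -0.025], 0], [[0, 0, -0.02], 0], [[0, 0, -0.01], 0], [[0, 0, 0], 0]])

```text
time: 12.08
position: [0.5843, -0.1472, 0.2495]
ee_rot: [0.002, 0.02, 1.0, -0.001]
ft_force: [-0.4, 0.5, 0.1]
finger_gap: 0.065
grasp_force: 0.0
```

```bash
python3 -c "
from plan import *
go(((.5373,-.0612,.23),88.3,16),((.5373,-.0612,.025),88.3,8))
from station import read_camera
import cv2
for n in('side','top'):
  c=read_camera(n);cv2.imwrite('pics/k3%s.png'%n,cv2.resize(c['image'][100:230,180:340] if n=='side' else c['image'][130:240,250:390],None,fx=4.5,fy=4.5))
"
```

```text
t 12.0833 [ 0.5843 -0.1472  0.2495] yaw 177.68 F [-0.4  0.5  0.1] gap 0.065 q [ 0.74  0.3  -0.7   1.52  0.19  1.39  1.56]
[[[0.0032,0.0053,0.0012],5.59],[[0.0036,0.0049,0.0012],5.59],[[0.0041,0.0045,0.0012],5.59],[[0.0045,0.0041,0.0012],5.59],[[0.0049,0.0037,0.0012],5.59],[[0.0052,0.0032,0.0012],5.59],[[0.0055,0.0026,0.0012],5.59],[[0.0058,0.0021,0.0012],5.59]]
[[[0.0059,0.0015,0.0012],5.59],[[0.0061,0.0009,0.0012],5.59],[[0.0061,0.0003,0.0012],5.59],[[0.0061,-0.0003,0.0012],5.59],[[0.0061,-0.0009,0.0012],5.59],[[0.006,-0.0014,0.0012],5.59],[[0.0058,-0.002,0.0012],5.59],[[0.0056,-0.0026,0.0012],5.59]]
[[[0.0,0.0,0.0256],-0.0],[[0.0,0.0,0.0256],-0.0],[[0.0,0.0,0.0256],-0.0],[[0.0,0.0,0.0256],-0.0],[[0.0,0.0,0.0256],-0.0],[[0.0,0.0,0.0256],-0.0],[[0.0,0.0,0.0256],-0.0],[[0.0,0.0,0.0256],-0.0]]
```

View pics/k3side.png

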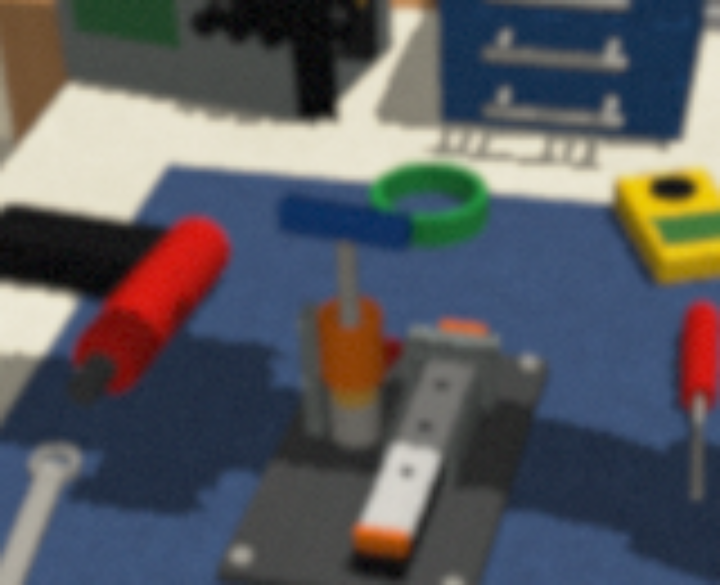

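The key stands upright in the lock: handle at crop (345,220), finger still back. Moving to the rail.

>>> send_rows(series=[[[0.003, 0.0055, 0], 5.6], [[0.0035, 0.005, 0], 5.6], [[0.004, 0.0045, 0], 5.6], [[0.0045, 0.004, 0], 5.6], [[0.005, 0.0035, 0], 5.6], [[0.005, 0.003, 0], 5.6], [[0.0055, 0.0025, 0], 5.6], [[0.006, 0.002, 0], 5.6]])

```text
time: 12.85
position: [0.5588, -0.1043, 0.2447]
ee_rot: [-0.001, 0.402, 0.916, -0.0]
ft_force: [0.0, 0.3, 0.2]
finger_gap: 0.0654
grasp_force: 0.0
```

>>> send_rows(series=[[[0.006, 0.0015, 0], 5.6], [[0.006, 0.001, 0], 5.6], [[0.006, 0.0005, 0], 5.6], [[0.006, -0.0005, 0], 5.6], [[0.006, -0.001, 0], 5.6], [[0.006, -0.0015, 0], 5.6], [[0.006, -0.002, 0], 5.6], [[0.0055, -0.0025, 0], 5.6]])

```text
time: 13.52
position: [0.5353, -0.0614, 0.2448]
ee_rot: [-0.001, 0.721, 0.693, -0.001]
ft_force: [-0.4, 0.0, 0.1]
finger_gap: 0.0653
grasp_force: 0.0
```

```bash
python3 -c "
from plan import *
go(((.5365,-.0612,.25),88.3,1),((.5365,-.0612,.025),88.3,8))"
```

```text
t 13.5167 [ 0.5353 -0.0614  0.2448] yaw 87.8 F [-0.4  0.   0.1] gap 0.0653 q [ 0.56  0.14 -0.58  1.68  0.08  1.35 -0.07]
[[[0.0002,0.0012,-0.0052],-0.5]]
[[[0.0,0.0,0.0281],-0.0],[[0.0,0.0,0.0281],-0.0],[[0.0,0.0,0.0281],-0.0],[[0.0,0.0,0.0281],-0.0],[[0.0,0.0,0.0281],-0.0],[[0.0,0.0,0.0281],-0.0],[[0.0,0.0,0.0281],-0.0],[[0.0,0.0,0.0281],-0.0]]
```

>>> send_rows(series=[[[0, 0.001, 0.03], -0.5], [[0, 0, 0.035], 0], [[0, 0, 0.035], 0], [[0, 0, 0.035], 0], [[0, 0, 0.03], 0], [[0, 0, 0.02], 0], [[0, 0, 0], 0]])

```text
time: 14.1
position: [0.5328, -0.0613, 0.0558]
ee_rot: [-0.004, 0.716, 0.698, -0.003]
ft_force: [-1.6, -0.5, -0.1]
finger_gap: 0.0652
grasp_force: 0.0
```

>>> send_rows(series=[[[0, 0, 0.015], 0], [[0, 0, 0.011], 0], [[0, 0, 0.008], 0], [[0, 0, 0], 0], [[0, 0, 0], 0]])

```text
time: 14.52
position: [0.5372, -0.0616, 0.0277]
ee_rot: [-0.0, 0.716, 0.698, -0.0]
ft_force: [0.4, 0.0, -0.0]
finger_gap: 0.0652
grasp_force: 0.0
```

>>> send_rows(series=[[[0, 0, 0.0025], 0], [[0, 0, 0], 0], [[0, 0, 0], 0], [[0, 0, 0], 0], [[0, 0, 0], 0], [[0, 0, 0], 0], [[0, 0, 0], 0], [[0, 0, 0], 0]], hand=0, squeeze=40)

```text
time: 15.18
position: [0.5377, -0.0616, 0.0252]
ee_rot: [0.0, 0.716, 0.698, 0.0]
ft_force: [2.5, -0.0, -1.7]
finger_gap: 0.0295
grasp_force: 40.0
```

>>> send_rows(series=[[[0, 0, 0], 0], [[0, 0, 0], 0], [[0, 0, 0], 0]])

```text
time: 15.43
position: [0.5377, -0.0616, 0.0252]
ee_rot: [0.0, 0.716, 0.698, 0.0]
ft_force: [3.2, 0.6, -0.1]
finger_gap: 0.0297
grasp_force: 40.0
```

>>> send_rows(series=[[[0, 0, -0.003], 0], [[0, 0, -0.003], 0], [[0, 0, -0.003], 0], [[0, 0, -0.003], 0], [[0, 0, -0.003], 0], [[0, 0, 0], 0]])

```text
time: 15.93
position: [0.5369, -0.0617, 0.0404]
ee_rot: [-0.0, 0.716, 0.698, -0.0]
ft_force: [-0.2, -0.4, -3.7]
finger_gap: 0.0294
grasp_force: 40.0
```

```bash
python3 -c "
from plan import *
go()
from station import read_camera
import cv2
c=read_camera('side');cv2.imwrite('pics/k4.png',cv2.resize(c['image'][100:260,200:340],None,fx=4,fy=3.7))
"
```

```text
t 15.9333 [ 0.5369 -0.0617  0.0404] yaw 88.57 F [-0.2 -0.4 -3.7] gap 0.0294 q [ 0.51  0.34 -0.56  1.9   0.22  0.96 -0.17]
```

View pics/k4.png

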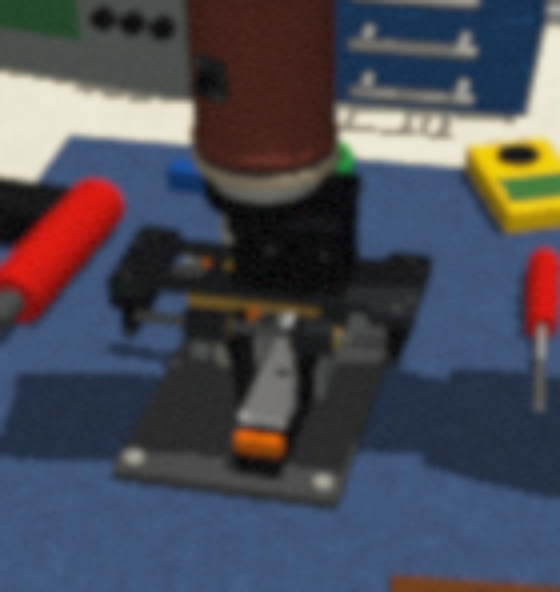

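>>> send_rows(series=[[[0, 0, -0.002], 0], [[0.003, 0, 0], 0], [[0.004, 0, 0], 0], [[0.004, 0, 0], 0], [[0.004, 0, 0], 0]])

```text
time: 16.4
position: [0.5377, -0.0459, 0.0421]
ee_rot: [-0.0, 0.716, 0.698, 0.0]
ft_force: [0.2, -0.7, -2.1]
finger_gap: 0.0294
grasp_force: 40.0
```

>>> send_rows(series=[[[0.006, 0, 0], 0], [[0.008, 0, 0], 0], [[0.008, 0, 0], 0], [[0.008, 0, 0], 0], [[0.008, 0, 0], 0], [[0.006, 0, 0], 0], [[0, 0, 0], 0]])

```text
time: 16.98
position: [0.5388, -0.0003, 0.0422]
ee_rot: [-0.0, 0.715, 0.699, 0.0]
ft_force: [0.2, -0.2, -1.0]
finger_gap: 0.0292
grasp_force: 40.0
```

>>> send_rows(series=[[[0, 0, -0.005], 0], [[0, 0, -0.008], 0], [[0, 0, -0.01], 0], [[0, 0, -0.01], 0], [[0, 0, -0.01], 0], [[0, 0, -0.007], 0], [[0, 0, 0], 0]], squeeze=55)

```text
time: 17.57
position: [0.54, -0.0027, 0.0943]
ee_rot: [0.001, 0.716, 0.698, 0.001]
ft_force: [0.7, 0.3, -0.0]
finger_gap: 0.0289
grasp_force: 55.0
```

```bash
python3 -c "
from plan import *
go(((.545,.09,.092),88.3,8))
from station import read_camera
import cv2
c=read_camera('side');cv2.imwrite('pics/k5.png',cv2.resize(c['image'][100:260,180:340],None,fx=3.7,fy=3.7))
"
```

```text
t 17.5667 [ 0.54   -0.0027  0.0943] yaw 88.57 F [ 0.7  0.3 -0. ] gap 0.0289 q [ 0.45  0.27 -0.6   1.86  0.18  1.06 -0.25]
[[[0.0116,0.0003,0.0003],0.03],[[0.0116,0.0003,0.0003],0.03],[[0.0116,0.0003,0.0003],0.03],[[0.0116,0.0003,0.0003],0.03],[[0.0116,0.0003,0.0003],0.03],[[0.0116,0.0003,0.0003],0.03],[[0.0116,0.0003,0.0003],0.03],[[0.0116,0.0003,0.0003],0.03]]
```

View pics/k5.png

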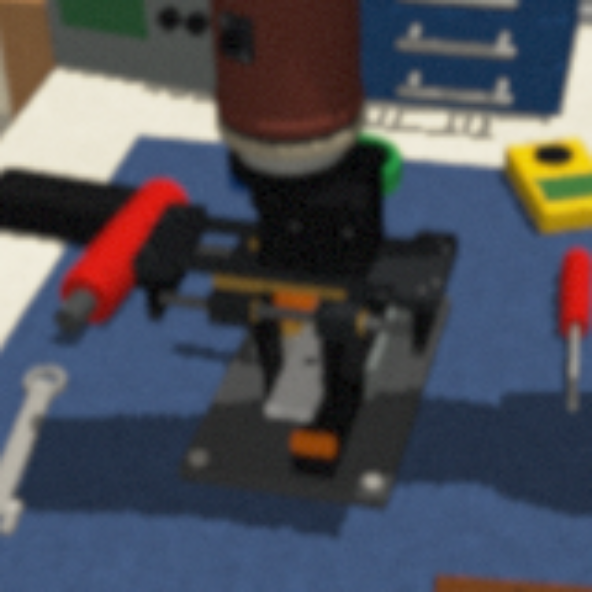

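>>> send_rows(series=[[[0.015, 0, 0], 0], [[0.025, 0, 0], 0], [[0.03, 0, 0], 0], [[0.03, 0, 0], 0], [[0.03, 0, 0], 0], [[0.03, 0, 0], 0], [[0.02, 0, 0], 0], [[0.008, 0, 0], 0]])

```text
time: 18.28
position: [0.5424, 0.1893, 0.0918]
ee_rot: [-0.001, 0.714, 0.7, 0.0]
ft_force: [0.3, -0.1, -1.6]
finger_gap: 0.0291
grasp_force: 55.0
```

>>> send_rows(series=[[[0, 0, 0.015], 0], [[0, 0, 0.015], 0], [[0, 0, 0.015], 0], [[0, 0, 0.01], 0], [[0, 0, 0.006], 0], [[0, 0, 0.004], 0], [[0, 0, 0], 0]])

```text
time: 18.87
position: [0.5432, 0.1849, 0.0265]
ee_rot: [-0.0, 0.716, 0.698, -0.0]
ft_force: [0.8, 0.5, -0.9]
finger_gap: 0.0293
grasp_force: 55.0
```

```bash
python3 -c "
from plan import *
go()
from station import read_camera
import cv2
c=read_camera('side');cv2.imwrite('pics/k6.png',cv2.resize(c['image'][150:320,180:340],None,fx=3.5,fy=3.5))
"
```

```text
t 18.8667 [0.5432 0.1849 0.0265] yaw 88.56 F [ 0.8  0.5 -0.9] gap 0.0293 q [ 0.12  0.44 -0.64  1.83  0.31  0.97 -0.68]
```

View pics/k6.png

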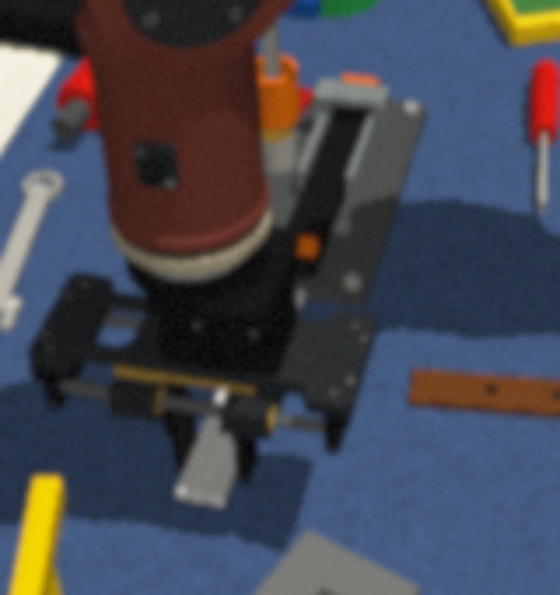

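The rail is clear of the jig with its front end at crop (205,490). The well, key shaft and red finger are unchanged. Lowering it with a lighter grip so it can lie flat.

>>> send_rows(series=[[[0, 0, 0.005], 0], [[0, 0, 0.004], 0], [[0, 0, 0.003], 0], [[0, 0, 0.003], 0], [[0, 0, 0], 0]], squeeze=12)

```text
time: 19.33
position: [0.543, 0.1852, 0.0114]
ee_rot: [-0.0, 0.716, 0.698, -0.0]
ft_force: [-0.6, 0.2, -2.0]
finger_gap: 0.03
grasp_force: 12.0
```

>>> send_rows(series=[[[0, 0, 0.003], 0], [[0, 0, 0.002], 0], [[0, 0, 0.001], 0], [[0, 0, 0], 0]])

```text
time: 19.67
position: [0.5432, 0.1853, 0.0058]
ee_rot: [-0.0, 0.716, 0.698, -0.0]
ft_force: [-0.6, 0.5, -1.0]
finger_gap: 0.03
grasp_force: 12.0
```

Down to 3 mm, then open and rise.

>>> send_rows(series=[[[0, 0, 0.002], 0], [[0, 0, 0.001], 0], [[0, 0, 0], 0]])

```text
time: 19.92
position: [0.5434, 0.1855, 0.003]
ee_rot: [-0.0, 0.716, 0.698, 0.0]
ft_force: [-0.5, 1.0, -0.6]
finger_gap: 0.0297
grasp_force: 12.0
```

>>> send_rows(series=[[[0, 0, 0], 0], [[0, 0, 0], 0], [[0, 0, 0], 0], [[0, 0, 0], 0], [[0, 0, 0], 0], [[0, 0, 0], 0], [[0, 0, 0], 0]], hand=90)

```text
time: 20.5
position: [0.5434, 0.1853, 0.0031]
ee_rot: [-0.0, 0.716, 0.698, 0.0]
ft_force: [-0.4, -0.0, -0.1]
finger_gap: 0.0684
grasp_force: 0.0
```

>>> send_rows(series=[[[0, 0, -0.01], 0], [[0, 0, -0.02], 0], [[0, 0, -0.03], 0], [[0, 0, -0.035], 0], [[0, 0, -0.035], 0], [[0, 0, -0.03], 0], [[0, 0, -0.02], 0], [[0, 0, 0], 0]])

```text
time: 21.17
position: [0.5455, 0.1866, 0.1889]
ee_rot: [0.002, 0.716, 0.698, 0.003]
ft_force: [0.5, -0.3, 0.3]
finger_gap: 0.0784
grasp_force: 0.0
```

```bash
python3 -c "
from plan import *
go()
from station import read_camera
import cv2,numpy as np
a=read_camera('side')['image'];b=read_camera('top')['image']
cv2.imwrite('pics/k7.png',np.vstack([cv2.resize(a[120:320,140:340],(300,300),interpolation=2),cv2.resize(b[120:260,190:390],(428,300),interpolation=2)[:,:300]]) if 0 else np.hstack([cv2.resize(a[120:320,160:340],(380,422),interpolation=2),cv2.resize(b[120:260,180:318],(416,422),interpolation=2)]))
"
```

```text
t 21.1667 [0.5455 0.1866 0.1889] yaw 88.6 F [ 0.5 -0.3  0.3] gap 0.0784 q [ 0.18  0.27 -0.7   1.67  0.18  1.26 -0.58]
```

View pics/k7.png

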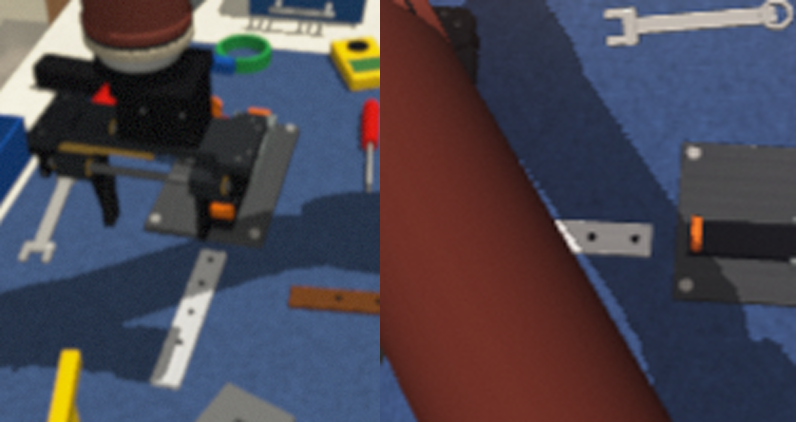

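The rail lies flat on the bench, from crop (210,255) to (165,380), clear of the jig. The gripper is well above everything. Handing in.

```bash
python3 -c "
from station import job_done; print(job_done())"
```

```text
the job is handed in; nothing more can be done
None
```

I opened the lock with the blue key to about 1.4 rad (estimated), left the key standing in it, drew the rail out over the lip and laid it flat on the bench. I handed the job in at about 21 s; the hand-in returned no verdict.

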